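Stack the tiffin carrier

ROBOT

A 6-joint arm with a two-finger parallel gripper is mounted at the origin on the work surface. World frame = base frame: x ahead of the robot, y to its left, z up, the work surface at z = 0. Lengths are in m, angles in rad, forces in N, time in s.
With the tool pointing down it reaches from about 0.4 to 0.825 m from the base axis. Payload 7 kg.
Tool frame: the origin (TCP) lies on the centre line of the jaws, within the pads' length; the fingertips stand 22 mm ahead of it and the grasp point (between the pads) lies 3 mm ahead of it; x points along the fingers, z is the direction in which the jaws open and shut, and the axes are right-handed (so a half turn about x gives the same grasp; the last joint's range is limited). The gripper opens to 85 mm and grips with 20 to 120 N. Pads are 22 mm wide; open, the fingers measure 114 mm over their backs; the gripper's body (76 mm by 85 mm) begins 54 mm behind the grasp point. The pads swing forward as they close: fully open they stand 13 mm farther back than shut.
Start: joints at [-0.989, 0.359, 0.012, 0, -1.224, -0.288], TCP at [0.195, -0.646, 0.253] pointing down, gripper open.
Joint ranges: [-3.07, 3.07], [-1.43, 2.12], [-1.02, 1.25], [-3.03, 1.67], [-3.05, -0], [-3.03, 3.03]. Speed limits (rad/s): [2.39, 2.39, 3.01, 3.14, 3.14, 3.14].

INTERFACE

Orientations are given as a rotation vector (axis times angle).
In Python, from plant import sensors, viewer, job, models gives the robot as it stands.
- The arm moves only by the tool jog_arm, never from a script. Its argument "deltas" is a list of rows, each a list of 3 entries, a list of its own where there are three numbers: the turn, a rotation vector about the tool's x, y, z in degrees, then the shift along the tool's x, y, z in cm, then the opening, from 0 (shut) to 1 (fully open). In form: [[[ax, ay, az], [tx, ty, tz], hand], ...]. A call has 1 to 5 rows; each row is the pose to reach, as a shift and turn from the pose commanded when the call began, along the tool's axes at that moment; what a row does not reach only later rows make up. A row lasts 1/10 s, in which the tool goes at most 50 mm and 8.59 degrees, less where a joint would pass 70% of its speed; a pose out of reach is approached as far as the arm can. A call with a gripper value outside its range is refused whole. The fingers move at their own pace and stop on an object; "newtons" is the grip in N (left out, the last holds). Time passes only in rows, so rows that repeat a pose let the fingers close. It gives the time, the measured TCP pose, the force and the opening at its end, in the units of the state.
- sensors.sense(): the state, without advancing time (a new reading comes with each control period).
- viewer.capture(name): name is "scene" or "top" or "wrist"; returns a dict with "img" (480x640x3 uint8, red, green, blue), "fov_y" (degrees; the focal length in pixels is half the picture's height over the tangent of half this angle, whatever the lens; pixels are square), "cx", "cy" (the principal point, pixels), "R" (3x3) and "t" (3): a world point X has camera coordinates R X + t. Camera axes: x right, y down, z forward; pixel columns grow to the right and rows downward; lengths in m; the calibration is good to about 2 mm. A picture is of the moment at which its call begins. There is no depth.
- job.close_job(): hands the job in, once; it reports no verdict.
Trained networks look in a picture, given as the dict that the camera call returned (one of the last four; its "shot" number tells which), for a name from the list of things; names that differ only in an ending like _2 or _b are one class to them, and where a whole thing is asked for, a point or a joint stands for the part that bears it (a point fixed in the world has none). Each returns a list of dicts, best first, with "confidence" (0 to 1); they miss things now and then, are a little off and sometimes report something else, mostly with a low value. They report only what shows in the picture. A call takes as long as a camera call. They do not tell look-alikes from the thing itself.
- models.regions_of(picture, label): "region" (480x640 bool, what is visible of it).
- models.mark_of(picture, label): "position" ([x, y, z] in m, in world coordinates, good to about 4 mm: a listed point, or the origin of a listed thing).
The state is a dict: "time": time; "joint_positions": joint angles; "joint_velocities": joint speeds; "effort": joint torques, N m; "eef_pos": TCP position; "eef_rot": TCP orientation; "contact_force": force on the tool from outside, world axes, zero at the start; "torque": the same for the moment, N m; "grip_width": opening from 0.0 (shut) to 1.0 (fully open).
Only numpy, scipy, OpenCV 4.12 (cv2) and the standard library are available. Lean on these libraries where they do the work, as an engineer would, in place of code of your own. Each camera call takes 0.05 s, during which the arm holds its last target. There are 200 camera calls.

TASK

Put the tiffin carrier together on its steel base plate: the deepest tier at the bottom, the medium one on it, the shallow one on that, and the domed lid on top, each seated fully and level on the one below. Leave the other things on the counter (tumbler, pump bottle, tawa and the closed carrier) where they are.

Things in the scene. Friction and masses are not known exactly. Their poses are not given: they have to be found in the camera images.
- deep_mid (a point): The tallest of 3 round steel tiffin tiers, loose, ~360 g. Body 112 mm across, shoulder 82 mm up; on it a step 96 across, 6 high, 3 chamfer; over it a bridge handle: bar 56 long (y), 12 wide (x), 10 thick, centre 111 up, top 116, 44 free between posts. Hollow below, 102 across, 38 deep: fits over the handle and step below, rim on shoulder. Point: on axis, 58 up, 53 below bar centre; z up.
- medium_mid (a point): The middle one in height of 3 round steel tiffin tiers, loose, ~300 g. Body 112 mm across, shoulder 62 mm up; on it a step 96 across, 6 high, 3 chamfer; over it a bridge handle: bar 56 long (y), 12 wide (x), 10 thick, centre 91 up, top 96, 44 free between posts. Hollow below, 102 across, 38 deep: fits over the handle and step below, rim on shoulder. Point: on axis, 48 up, 43 below bar centre; z up.
- shallow_mid (a point): The lowest of 3 round steel tiffin tiers, loose, ~240 g. Body 112 mm across, shoulder 44 mm up; on it a step 96 across, 6 high, 3 chamfer; over it a bridge handle: bar 56 long (y), 12 wide (x), 10 thick, centre 73 up, top 78, 44 free between posts. Hollow below, 102 across, 38 deep: fits over the handle and step below, rim on shoulder. Point: on axis, 39 up, 34 below bar centre; z up.
- lid_mid (a point): Domed steel lid, loose, ~160 g, on its rim: 112 mm across, dome 46 high, round black knob 22 across, 14 high, centre 68 above the rim's underside, top 75, on a 12 mm stem. Hollow below, 102 across, 40 deep: fits over a tier's handle and step, rim on its shoulder. Point: on the axis, 37.5 above the underside, 30.5 below the knob's centre; z up.
- base_seat (a point): Carrier's base plate, fixed: plain steel disc 128 mm across, 8 thick, with a round step on it 96 across, 6 high, 3 chamfer; no handle. A tier's hollow underside goes over the step (3 mm to spare all round) and its rim rests on the disc. Point: centre of the disc at its upper face, 8 above the counter, 6 below the step's top; z up.
- tumbler: Bystander: red plastic tumbler, loose, 72 mm across the rim, 95 mm tall. Origin at the centre of its underside.
- pump_bottle: Bystander: empty clear plastic push-pump bottle, loose, 66 mm across, 177 mm tall with its white pump. Origin at the centre of its underside.
- carrier: Bystander: another, closed three-level steel tiffin carrier with its frame and top handle, loose, 136 mm wide, 275 mm tall, 1.6 kg. Origin at the centre of its underside.
- tawa: Bystander: black nonstick tawa lying flat, loose, pan 240 mm across and 14 mm high, wooden handle reaching 275 mm from the pan's centre along its x. Origin at the centre of its underside.
Mind the look-alikes: they are no part of the job. What is shaped like the part that bears medium_mid but yellow is not meant.

How it is judged:
At the end, for the whole second after the job is handed in: On the fixed base plate stand, from the bottom up, the deep tier, the medium tier, the shallow tier and the lid, each within 6 mm of the axis of the one below, its rim down on that one's shoulder (height within 2.5 to 3 mm), upright within 2 degrees and at rest (horizontal distance between deep_mid and base_seat below 0.006 m and z of deep_mid in the frame of base_seat between 0.055 and 0.0605 m and angle between each of deep_mid, medium_mid, shallow_mid, lid_mid's own z axis and vertical below 0.035 rad and linear speed of each of deep, medium, shallow, lid below 0.02 m/s and horizontal distance between medium_mid and deep_mid below 0.006 m and z of medium_mid in the frame of deep_mid between 0.069 and 0.0745 m and horizontal distance between shallow_mid and medium_mid below 0.006 m and z of shallow_mid in the frame of medium_mid between 0.05 and 0.0555 m and horizontal distance between lid_mid and shallow_mid below 0.006 m and z of lid_mid in the frame of shallow_mid between 0.0395 and 0.045 m); the robot touches nothing.
It fails at once if the tumbler is pushed more than 30 mm or tipped over (distance of tumbler from where it was at the start of the episode above 0.03 m or angle between tumbler's own z axis and vertical above 0.5 rad).
It fails at once if the pump bottle is pushed more than 30 mm or tipped over (distance of pump_bottle from where it was at the start of the episode above 0.03 m or angle between pump_bottle's own z axis and vertical above 0.5 rad).
It fails at once if the closed carrier is pushed more than 30 mm or tipped over (distance of carrier from where it was at the start of the episode above 0.03 m or angle between carrier's own z axis and vertical above 0.5 rad).
It fails at once if the tawa is pushed more than 30 mm or tipped over (distance of tawa from where it was at the start of the episode above 0.03 m or angle between tawa's own z axis and vertical above 0.5 rad).
It also fails if it takes over 115 s, if anything falls off the work surface, if the arm or the gripper's body presses on something with over 40 N, if the wrist force passes 120 N, or if a joint passes its speed limit or range.

## Working session

There is one attempt and no reset: what is moved stays moved. The work goes in short steps, Python scripts to look and compute and a tool call to move; the robot and the scene stay as the last step left them, time stands still between calls to the robot, and variables do not carry over. Pictures are saved under pics/ and viewed, about 12 in all and at most 16, crops included, and the job is handed in when it is done.

Besides the shell and the picture viewer there is one more tool, called after "Emit:" as a command line: name --argument value ..., lists and objects as JSON in quotes. jog_arm: Moves the arm, as the interface text tells. Its arguments: {"type":"object","properties":{"deltas":{"type":"array"},"newtons":{"type":"number"}},"required":["deltas"]}

```bash
mkdir -p pics; ls
cat > h.py <<'E'
import numpy as np,cv2
from plant import sensors,viewer,job,models
def save(p,n,crop=None,s=1):
    im=p["img"][:,:,::-1]
    if crop: im=im[crop[1]:crop[3],crop[0]:crop[2]]
    cv2.imwrite(f"pics/{n}.png",cv2.resize(im,None,fx=s,fy=s,interpolation=cv2.INTER_CUBIC))
def proj(p,X):
    c=p["R"]@np.array(X)+p["t"]; f=240/np.tan(np.radians(p["fov_y"])/2)
    return np.round([p["cx"]+f*c[0]/c[2],p["cy"]+f*c[1]/c[2]],0)
def ray(p,u,v,z):
    R=np.array(p["R"]);f=240/np.tan(np.radians(p["fov_y"])/2)
    C=-R.T@p["t"];d=R.T@np.array([(u-p["cx"])/f,(v-p["cy"])/f,1]);return C+d*(z-C[2])/d[2]
E
python3 - <<'E'
from h import *
s=sensors.sense();print({k:np.round(v,3) for k,v in s.items()})
for n in ("scene","top"):
    p=viewer.capture(n);save(p,n+"0");print(n,p["fov_y"],-np.array(p["R"]).T@p["t"])
    for l in "deep_mid medium_mid shallow_mid lid_mid base_seat tumbler pump_bottle carrier tawa".split():
        for m in models.mark_of(p,l): print(l,round(m["confidence"],2),np.round(m["position"],3),proj(p,m["position"]))
E
```

```text
pics
{'time': np.float64(0.0), 'joint_positions': array([-0.989,  0.359,  0.011, -0.   , -1.224, -0.288]), 'joint_velocities': array([ 0.001, -0.001,  0.002,  0.002,  0.001, -0.001]), 'effort': array([-0.0000e+00, -5.8332e+01,  2.9341e+01,  6.9370e+00, -6.0000e-03,
        0.0000e+00]), 'eef_pos': array([ 0.195, -0.646,  0.252]), 'eef_rot': array([-1.421,  1.055,  1.423]), 'contact_force': array([ 0.607, -0.215, -1.   ]), 'torque': array([-0.028, -0.002, -0.001]), 'grip_width': np.float64(1.0)}
scene 43.103047629366785 [ 1.54907444 -0.61901701  1.47279442]
deep_mid 0.79 [0.376 0.298 0.06 ] [355. 155.]
medium_mid 0.72 [ 0.449 -0.011  0.034] [286. 211.]
medium_mid 0.67 [ 0.41  -0.277  0.047] [204. 235.]
medium_mid 0.64 [ 0.826 -0.213  0.049] [293. 327.]
medium_mid 0.64 [0.612 0.187 0.04 ] [368. 218.]
shallow_mid 0.68 [0.61  0.185 0.039] [367. 218.]
lid_mid 0.76 [ 0.453 -0.012  0.035] [287. 211.]
base_seat 0.74 [ 0.604 -0.214  0.007] [254. 278.]
tumbler 0.74 [ 0.669 -0.004  0.003] [326. 264.]
pump_bottle 0.65 [ 0.652  0.392 -0.002] [426. 209.]
carrier 0.58 [ 0.393  0.533 -0.   ] [411. 146.]
tawa 0.85 [ 0.445 -0.52   0.001] [135. 287.]
tawa 0.75 [ 0.672 -0.002  0.002] [327. 264.]
tawa 0.7 [ 0.451 -0.011  0.034] [287. 211.]
top 47.34731116229622 [ 0.33766018 -0.02557033  1.76469033]
deep_mid 0.62 [0.375 0.298 0.058] [228. 307.]
medium_mid 0.75 [ 0.823 -0.217  0.047] [395. 172.]
medium_mid 0.65 [ 0.415 -0.275  0.05 ] [412. 299.]
shallow_mid 0.66 [ 0.652  0.39  -0.   ] [208. 221.]
shallow_mid 0.65 [0.617 0.183 0.042] [269. 231.]
lid_mid 0.82 [ 0.457 -0.012  0.04 ] [328. 284.]
base_seat 0.78 [ 0.603 -0.211  0.008] [391. 241.]
tumbler 0.61 [ 0.673 -0.003  0.001] [328. 218.]
pump_bottle 0.68 [0.654 0.39  0.001] [208. 221.]
carrier 0.57 [0.394 0.538 0.002] [157. 299.]
tawa 0.57 [ 0.445 -0.517  0.004] [486. 292.]
```

View pics/scene0.png

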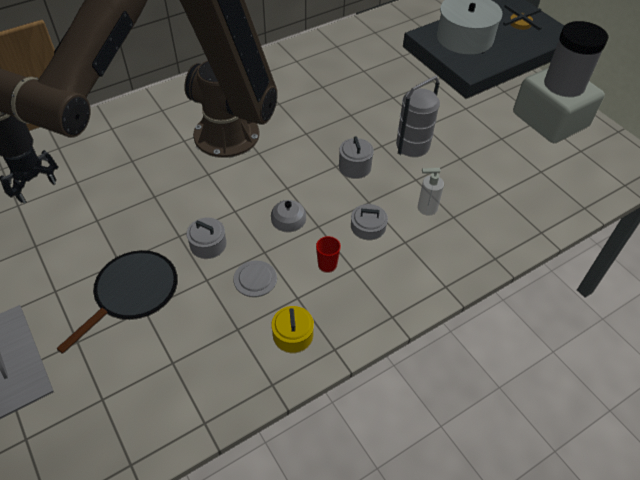

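View pics/top0.png

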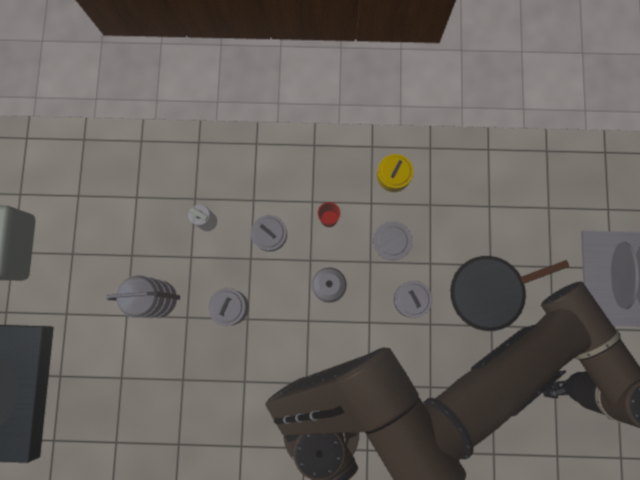

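Candidates: the yellow tier (scene 293,327; top 396,172) is the decoy, and so excluded. The steel tiers are deep (scene 355,155; top 228,307), medium (scene 206,236; top 412,299) and shallow (scene 369,220; top 269,233). The lid is at scene 288,214 and the base plate at scene 255,277. Next I'll measure the handle angles and check the choice in one close crop.

```bash
cat >> h.py <<'E'
from scipy.spatial.transform import Rotation as Ro
def plan(target,ang=None,s=None):
    """tool-axis move to TCP target (tool down), jaw axis along angle ang (deg) mod 180; None keeps yaw"""
    s=s or sensors.sense();R=Ro.from_rotvec(s["eef_rot"]).as_matrix();z=R[:,2]
    cur=np.degrees(np.arctan2(z[1],z[0]))
    d=0 if ang is None else (ang-cur+90)%180-90
    yaw=np.radians(cur+d);Z=np.array([np.cos(yaw),np.sin(yaw),0]);X=np.array([0,0,-1.]);T=np.c_[X,np.cross(Z,X),Z]
    rv=np.degrees(Ro.from_matrix(R.T@T).as_rotvec())
    print("t",round(float(s["time"]),2),"eef",np.round(s["eef_pos"],4),"jaw",round(cur,2),"-> turn",np.round(rv,2),"shift cm",np.round(100*R.T@(np.array(target)-s["eef_pos"]),2))
def bar(p,c,zbar,r=0.04,dark=60):
    """dark bar near world c: centre on plane zbar, direction deg"""
    u,v=proj(p,[c[0],c[1],zbar]);g=p["img"].max(2).astype(int);P=[]
    for y in range(max(0,int(v)-60),min(480,int(v)+60)):
        for x in range(max(0,int(u)-60),min(640,int(u)+60)):
            if g[y,x]<dark:
                w=ray(p,x,y,zbar)
                if np.hypot(w[0]-c[0],w[1]-c[1])<r:P.append(w[:2])
    P=np.array(P);m=P.mean(0);w,V=np.linalg.eigh(np.cov(P.T));d=V[:,1]
    return len(P),np.round(m,4),np.round(np.degrees(np.arctan2(d[1],d[0]))%180,1),np.round(np.sqrt(12*w),3)
E
python3 - <<'E'
from h import *
a=viewer.capture("top");b=viewer.capture("scene");w=viewer.capture("wrist")
for n,c,z in (("deep",(.376,.298),.116),("medium",(.413,-.276),.096),("shallow",(.615,.185),.078),("lid",(.455,-.012),.075)):
    for p in(a,b): print(n,bar(p,c,z,dark=75))
C=[cv2.resize(a["img"][y-30:y+30,x-30:x+30],(300,300),interpolation=2) for x,y in((228,307),(412,299),(269,233),(328,285))]
B=[cv2.resize(b["img"][y-30:y+30,x-30:x+30],(300,300),interpolation=2) for x,y in((355,155),(206,236))]
cv2.imwrite("pics/c.png",cv2.resize(np.vstack([np.hstack(C[:3]),np.hstack([C[3]]+B)]),(780,520))[:,:,::-1])
print(w["fov_y"],-w["R"].T@w["t"],np.round(w["R"],3))
plan((.55,-.25,.3),None)
E
```

```text
deep (61, array([0.3753, 0.2959]), np.float64(158.9), array([0.01 , 0.055]))
deep (57, array([0.381 , 0.2965]), np.float64(158.2), array([0.014, 0.063]))
medium (58, array([ 0.4144, -0.2753]), np.float64(28.5), array([0.01 , 0.052]))
medium (96, array([ 0.4198, -0.2736]), np.float64(30.0), array([0.02 , 0.062]))
shallow (53, array([0.6131, 0.182 ]), np.float64(51.6), array([0.009, 0.058]))
shallow (93, array([0.6181, 0.1841]), np.float64(50.6), array([0.03 , 0.059]))
lid (30, array([ 0.4548, -0.0129]), np.float64(46.9), array([0.016, 0.018]))
lid (53, array([ 0.4595, -0.0147]), np.float64(89.1), array([0.03 , 0.041]))
69.41148123924474 [ 0.11555885 -0.67023099  0.37369641] [[-0.289  0.957 -0.   ]
 [ 0.906  0.273  0.323]
 [ 0.309  0.093 -0.946]]
t 1.15 eef [ 0.1955 -0.6461  0.2533] jaw 106.83 -> turn [-0. -0. -0.] shift cm [ -4.67 -45.41  27.64]
```

View pics/c.png

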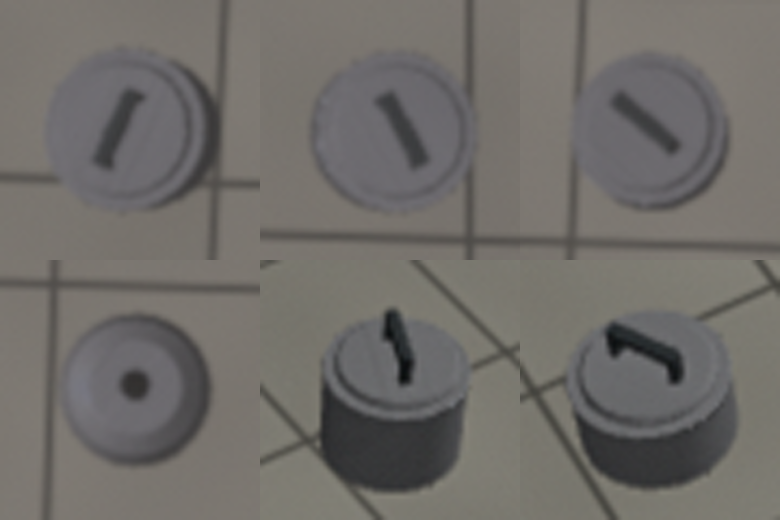

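The crop confirms it: deep, medium and shallow are in the top row, with the lid below. The two scene crops show the tall and middle heights, and all of them are steel. Now I'll travel around to the deep tier.

Emit:
jog_arm --deltas '[[[0,0,0],[-1.6,-15.1,9.2],1],[[0,0,0],[-1.6,-15.1,9.2],1],[[0,0,0],[-1.6,-15.1,9.2],1],[[0,0,0],[-1.6,-15.1,9.2],1]]'

```text
time: 1.55
eef_pos: [0.3151, -0.5121, 0.2701]
eef_rot: [-1.424, 1.055, 1.422]
contact_force: [0.5, 0.4, 0.8]
grip_width: 1.0
```

Emit:
jog_arm --deltas '[[[0,0,0],[-1.6,-15.1,9.2],1],[[0,0,0],[-1.6,-15.1,9.2],1],[[0,0,0],[-1.6,-15.1,9.2],1],[[0,0,0],[-1.6,-15.1,9.2],1]]'

```text
time: 1.95
eef_pos: [0.4332, -0.3801, 0.2861]
eef_rot: [-1.425, 1.054, 1.422]
contact_force: [0.1, -0.2, -0.7]
grip_width: 1.001
```

Emit:
jog_arm --deltas '[[[0,0,0],[-1.6,-15.1,9.2],1],[[0,0,0],[-1.6,-15.1,9.2],1],[[0,0,0],[-1.6,-15.1,9.2],1],[[0,0,0],[-1.6,-15.1,9.2],1]]'

```text
time: 2.35
eef_pos: [0.5512, -0.2481, 0.3018]
eef_rot: [-1.424, 1.054, 1.423]
contact_force: [-1.3, -0.6, -0.7]
grip_width: 1.002
```

Emit:
jog_arm --deltas '[[[0,0,0],[0,-5,16.8],1],[[0,0,0],[0,-5,16.8],1],[[0,0,0],[0,-5,16.8],1],[[0,0,0],[0,-5,16.8],1]]'

```text
time: 2.75
eef_pos: [0.5481, -0.0724, 0.3016]
eef_rot: [-1.424, 1.054, 1.423]
contact_force: [-0.4, -0.8, 0.4]
grip_width: 1.005
```

Emit:
jog_arm --deltas '[[[0,0,0],[0,-5,16.8],1],[[0,0,0],[0,-5,16.8],1],[[0,0,0],[0,-5,16.8],1],[[0,0,0],[0,-5,16.8],1]]'

```text
time: 3.15
eef_pos: [0.5473, 0.1031, 0.3015]
eef_rot: [-1.424, 1.054, 1.423]
contact_force: [0.7, 0.3, -0.3]
grip_width: 0.998
```

```bash
python3 -c "
from h import *
s=sensors.sense();print(np.round(s['joint_positions'],2))
plan((.3755,.2965,.25),68.7)
plan((.3755,.2965,.25))"
```

```text
[ 0.54  0.14 -0.18 -0.   -1.26 -1.81]
t 3.15 eef [0.5473 0.1031 0.3015] jaw 106.95 -> turn [3.825e+01 4.000e-02 3.000e-02] shift cm [ 5.15 10.8  23.5 ]
t 3.15 eef [0.5473 0.1031 0.3015] jaw 106.95 -> turn [-0.    0.02  0.04] shift cm [ 5.15 10.8  23.5 ]
```

Emit:
jog_arm --deltas '[[[0,0,0],[2.5,5.4,11.8],1],[[0,0,0],[2.5,5.4,11.8],1],[[0,0,0],[2.5,5.4,11.8],1]]'

```text
time: 3.45
eef_pos: [0.4597, 0.1987, 0.2758]
eef_rot: [-1.422, 1.055, 1.423]
contact_force: [0.4, 0.5, 1.4]
grip_width: 1.005
```

Emit:
jog_arm --deltas '[[[38.2,0,0],[2.6,5.4,11.7],1],[[38.2,0,0],[2.6,5.4,11.7],1],[[38.2,0,0],[2.6,5.4,11.7],1],[[38.2,0,0],[2.6,5.4,11.7],1],[[38.2,0,0],[2.6,5.4,11.7],1]]'

```text
time: 3.95
eef_pos: [0.3749, 0.2946, 0.2502]
eef_rot: [-0.928, 1.364, 0.928]
contact_force: [0.2, -0.3, -0.2]
grip_width: 1.002
```

Run:
```python
from h import *
s=sensors.sense();print(np.round(s['joint_positions'],2))
w=viewer.capture("wrist");save(w,"w1")
for m in models.mark_of(w,"deep_mid"):print(m["confidence"],np.round(m["position"],4))
print(proj(w,(.3755,.2965,.116)),bar(w,(.3755,.2965),.116,dark=75))
plan((.3755,.2965,.115),68.7)
```

```text
[ 1.08  0.03 -0.41 -0.   -1.13 -3.03]
0.57 [0.3751 0.3029 0.059 ]
[321. 231.] (976, array([0.3707, 0.2997]), np.float64(157.4), array([0.01 , 0.058]))
t 4.05 eef [0.3757 0.2939 0.2505] jaw 68.75 -> turn [0.05 0.02 0.  ] shift cm [13.55  0.12  0.23]
```

View pics/w1.png

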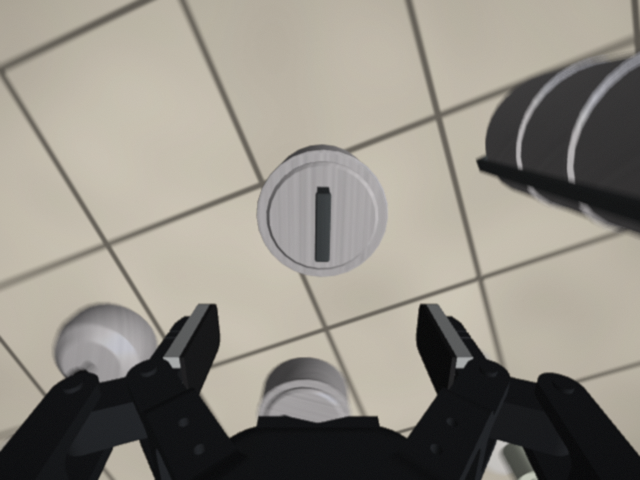

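Joint 6 sits right at its limit, so I'll take the other half-turn. That also gives a second, opposite view.

Emit:
jog_arm --deltas '[[[-40,0,0],[0,0,0],1],[[-40,0,0],[0,0,0],1],[[-40,0,0],[0,0,0],1],[[-40,0,0],[0,0,0],1],[[-40,0,0],[0,0,0],1]]'

```text
time: 4.55
eef_pos: [0.3764, 0.2932, 0.2505]
eef_rot: [-1.449, 1.033, 1.449]
contact_force: [-0.1, 0.2, -0.6]
grip_width: 0.998
```

Emit:
jog_arm --deltas '[[[-40,0,0],[0,0,0],1],[[-40,0,0],[0,0,0],1],[[-40,0,0],[0,0,0],1],[[-40,0,0],[0,0,0],1],[[-40,0,0],[0,0,0],1]]'

```text
time: 5.05
eef_pos: [0.3764, 0.2932, 0.2505]
eef_rot: [-1.916, 0.531, 1.916]
contact_force: [0.6, 0.5, 0.3]
grip_width: 1.0
```

Emit:
jog_arm --deltas '[[[-40,0,0],[0,0,0],1],[[-40,0,0],[0,0,0],1],[[-40,0,0],[0,0,0],1],[[-40,0,0],[0,0,0],1],[[-40,0,0],[0,0,0],1]]'

```text
time: 5.55
eef_pos: [0.3764, 0.2932, 0.2504]
eef_rot: [2.14, 0.169, -2.139]
contact_force: [0.2, 0.1, 0.7]
grip_width: 1.003
```

Emit:
jog_arm --deltas '[[[-40,0,0],[0,0,0],1],[[-40,0,0],[0,0,0],1],[[-40,0,0],[0,0,0],1],[[-40,0,0],[0,0,0],1],[[-40,0,0],[0,0,0],1]]'

```text
time: 6.05
eef_pos: [0.3764, 0.2932, 0.2505]
eef_rot: [1.714, 0.782, -1.713]
contact_force: [0.1, -1.0, 0.3]
grip_width: 1.001
```

Emit:
jog_arm --deltas '[[[-20,0,0],[0,0,0],1],[[-20,0,0],[0,0,0],1],[[-20,0,0],[0,0,0],1]]'

```text
time: 6.35
eef_pos: [0.3764, 0.2932, 0.2505]
eef_rot: [1.474, 1.013, -1.474]
contact_force: [-0.1, -1.3, -0.2]
grip_width: 0.999
```

```bash
cat >> h.py <<'E'
def fit(p,label,c,zs,rad=.056,zb=0,k=36):
    """fit body (upright cylinder bottom zb, top zs) silhouette to the region nearest c -> axis xy"""
    from scipy.optimize import least_squares
    best=None
    for m in models.regions_of(p,label):
        M=m["region"];v,u=np.nonzero(M)
        w=ray(p,u.mean(),v.mean(),zs/2+zb/2);d=np.hypot(w[0]-c[0],w[1]-c[1])
        if best is None or d<best[0]:best=(d,M)
    M=best[1].astype(np.uint8)
    t=np.linspace(0,2*np.pi,60)
    def sil(x):
        P=np.array([proj_f(p,[x[0]+rad*np.cos(a),x[1]+rad*np.sin(a),z]) for z in(zb,zs) for a in t],np.float32)
        return P
    def cost(x):
        im=np.zeros(M.shape,np.uint8);H=cv2.convexHull(sil(x));cv2.fillConvexPoly(im,np.round(H*16).astype(np.int32),1,cv2.LINE_8,4)
        return np.sum(im!=M)
    from scipy.optimize import minimize
    r=minimize(cost,c,method="Nelder-Mead",options=dict(initial_simplex=np.array(c)+np.array([[0,0],[.008,0],[0,.008]]),xatol=2e-4,fatol=1))
    return np.round(r.x,4),int(r.fun),int(M.sum())
def proj_f(p,X):
    c=p["R"]@np.array(X)+p["t"]; f=240/np.tan(np.radians(p["fov_y"])/2)
    return [p["cx"]+f*c[0]/c[2],p["cy"]+f*c[1]/c[2]]
E
python3 - <<'E'
from h import *
s=sensors.sense();print(np.round(s['joint_positions'],2))
w=viewer.capture("wrist");a=viewer.capture("top")
save(w,"w2")
for m in models.mark_of(w,"deep_mid"):print(m["confidence"],np.round(m["position"],4))
print(bar(w,(.3755,.2965),.116,dark=75))
print(fit(w,"deep_mid",(.3755,.2965),.082))
for l,c,z in (("medium_mid",(.413,-.276),.062),("shallow_mid",(.615,.184),.044),("lid_mid",(.455,-.012),.02)):
    print(l,fit(a,l,c,z))
print(fit(a,"base_seat",(.604,-.212),.008,rad=.064))
plan((.3755,.2965,.116),68.7)
E
```

```text
[ 1.08  0.03 -0.41  0.   -1.13  0.13]
0.81 [0.3766 0.2995 0.0581]
(972, array([0.3783, 0.2967]), np.float64(158.2), array([0.01 , 0.059]))
(array([0.3742, 0.2989]), 192, 13307)
medium_mid (array([ 0.4145, -0.275 ]), 63, 1101)
shallow_mid (array([0.6144, 0.187 ]), 79, 997)
lid_mid (array([ 0.4522, -0.0124]), 54, 980)
(array([ 0.6021, -0.2142]), 68, 1215)
t 6.75 eef [0.3761 0.2935 0.2503] jaw -111.4 -> turn [-0.1 -0.   0. ] shift cm [13.43 -0.17 -0.26]
```

View pics/w2.png

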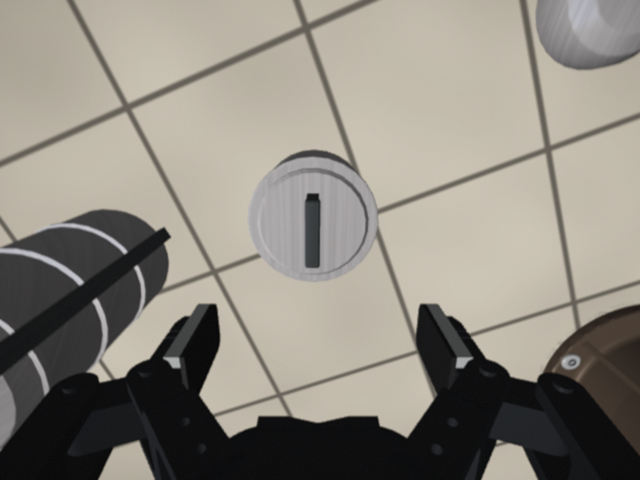

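The wrist view shows the deep tier at about (313,220), with its handle aligned to the jaws. The two opposing views average to (0.3745, 0.2983), and the silhouette fit agrees.

```bash
python3 -c "
from h import *
plan((.3745,.2983,.116),68.3)"
```

```text
t 6.75 eef [0.3761 0.2935 0.2503] jaw -111.4 -> turn [ 0.3 -0.   0. ] shift cm [13.43 -0.33 -0.39]
```

Emit:
jog_arm --deltas '[[[0.3,0,0],[5,-0.3,-0.4],0.5],[[0.3,0,0],[9,-0.3,-0.4],0.5],[[0.3,0,0],[12,-0.3,-0.4],0.5],[[0.3,0,0],[13.4,-0.3,-0.4],0.5],[[0.3,0,0],[13.4,-0.3,-0.4],0.5]]' --newtons 60

```text
time: 7.25
eef_pos: [0.374, 0.2971, 0.1142]
eef_rot: [1.478, 1.004, -1.486]
contact_force: [-0.2, -0.1, 1.3]
grip_width: 0.498
```

Emit:
jog_arm --deltas '[[[0,0,0],[0,0,0],0],[[0,0,0],[0,0,0],0],[[0,0,0],[0,0,0],0],[[0,0,0],[0,0,0],0],[[0,0,0],[0,0,0],0]]' --newtons 60

```text
time: 7.75
eef_pos: [0.3752, 0.2988, 0.1174]
eef_rot: [1.484, 1.007, -1.48]
contact_force: [-1.3, -0.2, 7.1]
grip_width: 0.121
```

Emit:
jog_arm --deltas '[[[0,0,0],[-1,0,0],0],[[0,0,0],[-3,0,0],0],[[0,0,0],[-3,0,0],0]]'

```text
time: 8.05
eef_pos: [0.3756, 0.2995, 0.1488]
eef_rot: [1.486, 1.008, -1.479]
contact_force: [0.1, 0.7, -3.5]
grip_width: 0.126
```

Run:
```python
from h import *
w=viewer.capture("wrist");save(w,"w3")
b=viewer.capture("scene")
for p in(w,b):
  for m in models.mark_of(p,"deep_mid"):print(m["confidence"],np.round(m["position"],4))
plan((.55,.05,.27))
```

```text
0.71 [0.3742 0.3007 0.0903]
0.56 [0.3929 0.5331 0.0057]
t 8.25 eef [0.3744 0.2979 0.1457] jaw -111.68 -> turn [-0.    0.05  0.03] shift cm [-12.43  25.47  16.55]
```

View pics/w3.png

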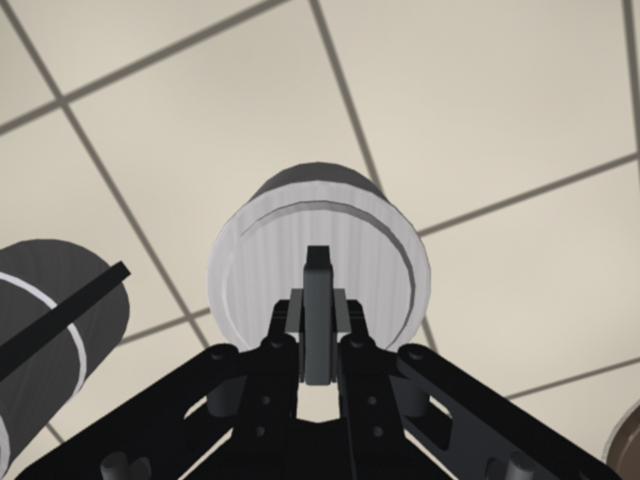

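The deep tier is held by its handle, with the bar between the pads near (318,315), and it is off the counter. Next I'll carry it to a spot beside the base plate and look there.

Emit:
jog_arm --deltas '[[[0,0,0],[-5,2,1.5],0],[[0,0,0],[-6.2,5,3.5],0],[[0,0,0],[-6.2,9,6],0],[[0,0,0],[-6.2,12.7,8.3],0],[[0,0,0],[-6.2,12.7,8.3],0]]'

```text
time: 8.75
eef_pos: [0.4635, 0.1706, 0.2074]
eef_rot: [1.483, 1.003, -1.487]
contact_force: [-0.3, -0.3, -2.2]
grip_width: 0.127
```

Emit:
jog_arm --deltas '[[[0,0,0],[-3,4,2.5],0],[[0,0,0],[-6.2,8,5],0],[[0,0,0],[-6.2,12.7,8.3],0],[[0,0,0],[-6.2,12.7,8.3],0]]'

```text
time: 9.15
eef_pos: [0.5512, 0.0479, 0.2704]
eef_rot: [1.483, 1.004, -1.483]
contact_force: [-0.6, 0.1, -3.1]
grip_width: 0.121
```

Emit:
jog_arm --deltas '[[[0,0,0],[0,4,3.7],0],[[0,0,0],[0,8,7.5],0],[[0,0,0],[0,12,11.3],0],[[0,0,0],[0,12,11.3],0]]'

```text
time: 9.55
eef_pos: [0.6201, -0.1026, 0.2683]
eef_rot: [1.482, 1.005, -1.487]
contact_force: [-0.4, -0.0, -2.9]
grip_width: 0.122
```

Emit:
jog_arm --deltas '[[[0,0,0],[0,4,3.7],0],[[0,0,0],[0,8,7.5],0],[[0,0,0],[0,12,11.3],0],[[0,0,0],[0,12,11.3],0],[[0,0,0],[0,12,11.3],0]]'

```text
time: 10.05
eef_pos: [0.6891, -0.2502, 0.2673]
eef_rot: [1.482, 1.007, -1.487]
contact_force: [-0.5, 0.4, -3.2]
grip_width: 0.126
```

Run:
```python
from h import *
s=sensors.sense();print(np.round(s['joint_positions'],2))
w=viewer.capture("wrist");save(w,"w4")
for l in("base_seat","deep_mid"):
  for m in models.mark_of(w,l):print(l,m["confidence"],np.round(m["position"],4),proj(w,m["position"]))
plan((.603,-.213,.27))
print(fit(w,"base_seat",(.604,-.212),.008,rad=.064))
```

```text
[-0.08  0.45  0.18 -0.   -1.31  1.27]
t 10.2 eef [ 0.6888 -0.2473  0.2694] jaw -111.64 -> turn [ 0.   -0.    0.09] shift cm [-0.04 -9.24 -0.02]
(array([0.2195, 0.1091]), 6440, 6440)
```

View pics/w4.png

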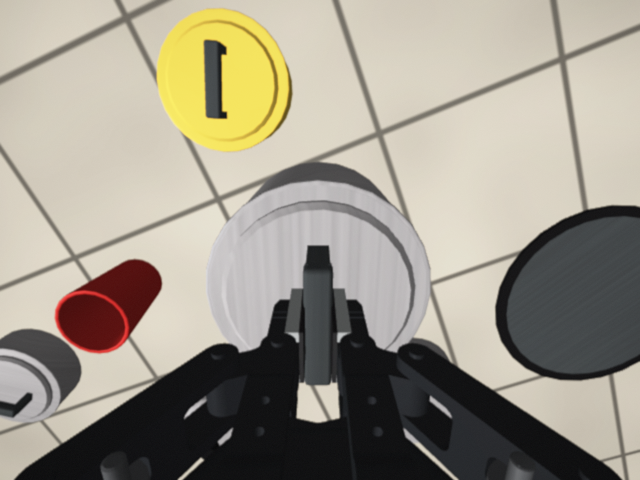

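This view looks outward: yellow decoy at (224,80), tumbler at (110,305), no base. The plate has to be on the tool's +y side, so I'll shift back over it.

Emit:
jog_arm --deltas '[[[0,0,0],[0,-5,0],0],[[0,0,0],[0,-10,0],0],[[0,0,0],[0,-15,0],0],[[0,0,0],[0,-20.5,0],0],[[0,0,0],[0,-20.5,0],0]]'

```text
time: 10.75
eef_pos: [0.493, -0.1703, 0.2713]
eef_rot: [1.482, 1.008, -1.48]
contact_force: [1.8, -0.5, -2.4]
grip_width: 0.128
```

Run:
```python
from h import *
s=sensors.sense();print(np.round(s['joint_positions'],2))
w=viewer.capture("wrist");save(w,"w5")
for l in("base_seat","deep_mid"):
  for m in models.mark_of(w,l):print(l,m["confidence"],np.round(m["position"],4),proj(w,m["position"]))
print(fit(w,"base_seat",(.604,-.212),.008,rad=.064),s["eef_pos"])
plan((.603,-.213,.27))
```

```text
[ 0.04  0.09 -0.29 -0.   -1.18  1.15]
base_seat 0.8 [ 0.6019 -0.215   0.0062] [319.  82.]
(array([ 0.6022, -0.2136]), 556, 13270) [ 0.49302466 -0.17026798  0.27129844]
t 10.95 eef [ 0.4994 -0.1721  0.2713] jaw -111.58 -> turn [-0.   -0.04 -0.13] shift cm [ 0.16 11.14 -0.  ]
```

View pics/w5.png

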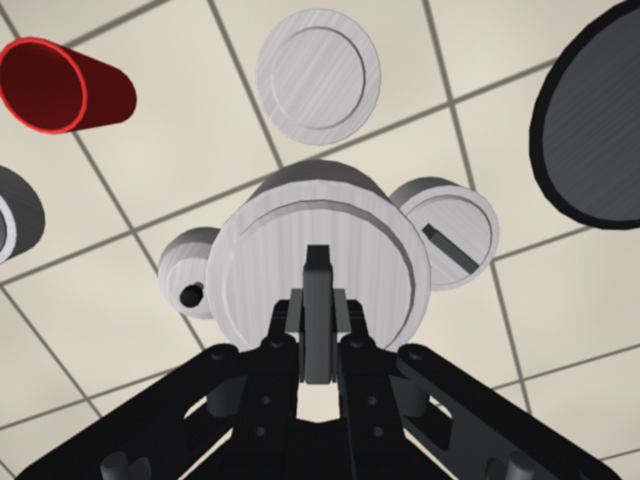

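```bash
cat >> h.py <<'E'
def held(p,s,dz,rows,rad=.056):
    """offset along tool y of the held tier, from the top row of its shoulder circle in the wrist view"""
    R=Ro.from_rotvec(s["eef_rot"]).as_matrix();t=np.linspace(0,2*np.pi,180)
    for d in (-.006,-.003,0,.003,.006):
        c=np.array(s["eef_pos"])+R[:,0]*dz+R[:,1]*d
        P=np.array([proj_f(p,c+rad*(np.cos(a)*R[:,1]+np.sin(a)*R[:,2])) for a in t])
        print(d,np.round([P[:,1].min(),P[:,0].min(),P[:,0].max()],1))
E
python3 - <<'E'
from h import *
s=sensors.sense();w=viewer.capture("wrist");s=sensors.sense()
held(w,s,.0345,0)
g=w["img"].astype(int).sum(2)
print(g[160:200,318]//3);print(g[290,196:220]//3);print(g[290,420:440]//3)
plan((.6022,-.2138,.2));plan((.6022,-.2138,.133));print(s["contact_force"])
E
```

```text
-0.006 [193.4 206.7 428.8]
-0.003 [186.9 206.  429.4]
0 [180.3 205.4 430. ]
0.003 [173.6 204.8 430.7]
0.006 [166.8 204.1 431.3]
[ 84  73  75  74  74  74  75  76  74  74  75  76  77  75  76  76  75  73
  89 131 174 189 191 191 191 192 191 192 192 192 191 192 191 192 191 192
 192 192 185 153]
[ 77  70  72  75  73  73  78 102 142 184 206 202 195 197 195 192 191 192
 189 191 190 191 191 192]
[187 188 189 189 188 186 180 177 180 172 157 167 174 174 175 175 174 175
 175 175]
t 11.0 eef [ 0.4997 -0.1723  0.2708] jaw -111.61 -> turn [-0.   -0.02 -0.08] shift cm [ 7.09 11.05  0.08]
t 11.0 eef [ 0.4997 -0.1723  0.2708] jaw -111.61 -> turn [-0.   -0.02 -0.08] shift cm [13.79 11.04  0.09]
[ 0.79485613  0.43259028 -2.68885411]
```

The held offset is about 0. Now over the plate, then down to 5 mm above the step.

Emit:
jog_arm --deltas '[[[0,0,0],[0,4,0],0],[[0,0,0],[0,8,0],0],[[0,0,0],[0,11.05,0.1],0],[[0,0,0],[3,11.05,0.1],0],[[0,0,0],[7,11.05,0.1],0]]'

```text
time: 11.5
eef_pos: [0.6039, -0.2154, 0.1996]
eef_rot: [1.484, 1.003, -1.481]
contact_force: [0.5, 0.1, -4.1]
grip_width: 0.125
```

Emit:
jog_arm --deltas '[[[0,0,0],[3,0,0],0],[[0,0,0],[5,0,0],0],[[0,0,0],[6.4,0,0],0],[[0,0,0],[6.4,0,0],0],[[0,0,0],[6.4,0,0],0]]'

```text
time: 12.0
eef_pos: [0.6018, -0.2147, 0.1365]
eef_rot: [1.482, 1.006, -1.482]
contact_force: [-0.4, 0.5, -3.2]
grip_width: 0.125
```

Run:
```python
from h import *
plan((.6022,-.2138,.122))
print(sensors.sense()["contact_force"])
```

```text
t 12.0 eef [ 0.6018 -0.2147  0.1365] jaw -111.66 -> turn [ 0.    0.02 -0.02] shift cm [ 1.45  0.01 -0.1 ]
[-0.41811092  0.49102254 -3.16339852]
```

Emit:
jog_arm --deltas '[[[0,0,0],[0.5,0,-0.1],0],[[0,0,0],[0.8,0,-0.1],0],[[0,0,0],[1.1,0,-0.1],0],[[0,0,0],[1.3,0,-0.1],0],[[0,0,0],[1.3,0,-0.1],0]]'

```text
time: 12.5
eef_pos: [0.6029, -0.2142, 0.1256]
eef_rot: [1.483, 1.003, -1.478]
contact_force: [0.3, -2.4, 6.6]
grip_width: 0.121
```

Seated: the TCP is 8.2 mm higher than in the counter grasp, with a 6.6 N push. I'll release and rise.

Emit:
jog_arm --deltas '[[[0,0,0],[0,0,0],0.5],[[0,0,0],[0,0,0],0.5],[[0,0,0],[0,0,0],0.5],[[0,0,0],[-1,0,0],0.5],[[0,0,0],[-4,0,0],0.5]]'

```text
time: 13.0
eef_pos: [0.5995, -0.2131, 0.1612]
eef_rot: [1.479, 1.01, -1.487]
contact_force: [0.9, 0.2, 0.4]
grip_width: 0.502
```

Emit:
jog_arm --deltas '[[[0,0,0],[-4,0,0],0.6],[[0,0,0],[-8,-2,0],0.6],[[0,0,0],[-11,-4,0],1],[[0,0,0],[-11,-4,0],1],[[0,0,0],[-11,-4,0],1]]'

```text
time: 13.5
eef_pos: [0.5642, -0.1985, 0.2751]
eef_rot: [1.484, 1.004, -1.479]
contact_force: [-0.5, -0.1, -0.8]
grip_width: 1.002
```

Run:
```python
from h import *
s=sensors.sense();print(np.round(s['joint_positions'],2))
w=viewer.capture("wrist");save(w,"w6");b=viewer.capture("scene");a=viewer.capture("top")
for p in (w,b,a):
  for m in models.mark_of(p,"deep_mid"):print(m["confidence"],np.round(m["position"],4))
print(bar(w,(.6022,-.214),.124,dark=75))
print(fit(w,"deep_mid",(.6022,-.214),.09,zb=.008))
plan((.4145,-.2755,.23),119)
```

```text
[-0.01  0.22 -0.13 -0.   -1.22  1.2 ]
0.76 [ 0.6039 -0.2084  0.0664]
0.84 [ 0.6045 -0.212   0.0673]
0.58 [ 0.6023 -0.2135  0.0643]
(919, array([ 0.6038, -0.2153]), np.float64(158.4), array([0.01 , 0.055]))
(array([ 0.6033, -0.2146]), 149, 13205)
t 13.85 eef [ 0.5641 -0.1988  0.2722] jaw -111.68 -> turn [-5.068e+01 -1.000e-02  1.200e-01] shift cm [  4.25 -11.06  12.65]
```

View pics/w6.png

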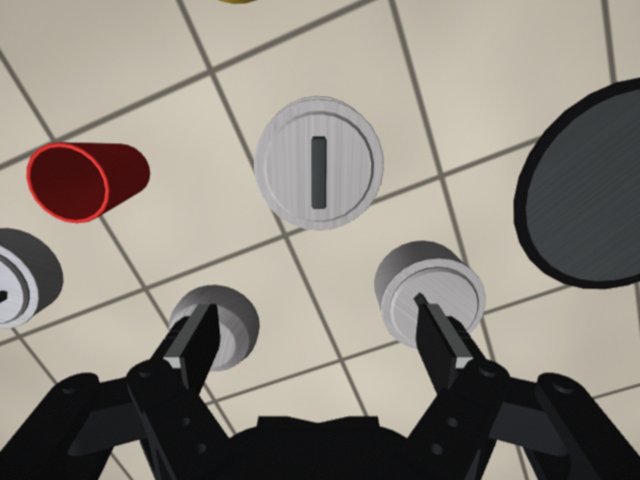

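The deep tier stands on the plate at (319,163). The axis is about (0.603, −0.2146), and three networks agree. Next is the medium tier.

Emit:
jog_arm --deltas '[[[-42,0,0],[2.2,-11.1,12.6],1],[[-42,0,0],[2.2,-11.1,12.6],1],[[-42,0,0],[2.2,-11.1,12.6],1],[[-42,0,0],[2.2,-11.1,12.6],1],[[-42,0,0],[2.2,-11.1,12.6],1]]'

```text
time: 14.35
eef_pos: [0.4117, -0.2757, 0.2509]
eef_rot: [0.941, 1.359, -0.941]
contact_force: [1.2, 0.4, 0.8]
grip_width: 1.001
```

Emit:
jog_arm --deltas '[[[-8.7,0,0],[2,0,0],1],[[-8.7,0,0],[2,0,0],1],[[-8.7,0,0],[2,0,0],1],[[-8.7,0,0],[2,0,0],1]]'

```text
time: 14.75
eef_pos: [0.4149, -0.2749, 0.2318]
eef_rot: [0.83, 1.406, -0.831]
contact_force: [1.0, 0.5, 0.2]
grip_width: 1.003
```

Run:
```python
from h import *
s=sensors.sense();print(np.round(s['joint_positions'],2))
w=viewer.capture("wrist");save(w,"w7")
for m in models.mark_of(w,"medium_mid"):print(m["confidence"],np.round(m["position"],4))
c=(.4145,-.2755)
print(bar(w,c,.096,dark=75))
print(fit(w,"medium_mid",c,.062))
plan(c+(.096,),119)
```

```text
[-0.19  0.08 -0.4   0.   -1.09  2.26]
0.87 [ 0.4135 -0.2774  0.0524]
(918, array([ 0.4178, -0.2727]), np.float64(29.5), array([0.01 , 0.058]))
(array([ 0.4143, -0.2742]), 189, 13284)
t 14.9 eef [ 0.4149 -0.2748  0.2318] jaw -61.04 -> turn [-0.04  0.03 -0.02] shift cm [13.58 -0.07  0.03]
```

Emit:
jog_arm --deltas '[[[0,0,0],[5,0,0],0.5],[[0,0,0],[9,0,0],0.5],[[0,0,0],[12,0,0],0.5],[[0,0,0],[13.6,0,0],0.5],[[0,0,0],[13.6,0,0],0.5]]'

```text
time: 15.4
eef_pos: [0.4132, -0.2744, 0.0933]
eef_rot: [0.829, 1.411, -0.831]
contact_force: [-0.4, 0.0, 0.8]
grip_width: 0.499
```

Emit:
jog_arm --deltas '[[[0,0,0],[0,0,0],0],[[0,0,0],[0,0,0],0],[[0,0,0],[0,0,0],0],[[0,0,0],[0,0,0],0],[[0,0,0],[0,0,0],0]]' --newtons 60

```text
time: 15.9
eef_pos: [0.4151, -0.2747, 0.0963]
eef_rot: [0.829, 1.406, -0.827]
contact_force: [-0.2, 4.4, 6.5]
grip_width: 0.121
```

Emit:
jog_arm --deltas '[[[0,0,0],[-2,0,0],0],[[0,0,0],[-6,0,0],0],[[0,0,0],[-11,0,0],0],[[0,0,0],[-16,0,0],0],[[0,0,0],[-19,0,0],0]]'

```text
time: 16.4
eef_pos: [0.4149, -0.2752, 0.2894]
eef_rot: [0.828, 1.403, -0.827]
contact_force: [1.6, -0.1, -4.1]
grip_width: 0.127
```

Run:
```python
from h import *
plan((.603,-.2146,.3))
plan((.53,-.25,.29))
w=viewer.capture("wrist");save(w,"w8");s=sensors.sense()
held(w,s,.034,0)
g=w["img"].astype(int).sum(2)//3;print(g[160:200,318])
print(s["contact_force"])
```

```text
t 16.4 eef [ 0.4149 -0.2752  0.2894] jaw -60.96 -> turn [ 0.    0.2  -0.17] shift cm [-0.99 19.39  3.83]
t 16.4 eef [ 0.4149 -0.2752  0.2894] jaw -60.96 -> turn [ 0.    0.2  -0.17] shift cm [-1.000e-02  1.129e+01  3.380e+00]
-0.006 [194.1 207.1 435.8]
-0.003 [187.4 206.4 436.5]
0 [180.5 205.8 437.2]
0.003 [173.6 205.1 437.8]
0.006 [166.6 204.4 438.5]
[215 214 214 214 214 208 176 143 133 135 134 131 130 129 130 130 131 129
 124 125 154 188 206 207 202 202 203 201 199 199 198 199 198 197 199 199
 197 198 199 199]
[ 2.63884883 -1.78511858  3.51133141]
```

Emit:
jog_arm --deltas '[[[0,0,0],[0,4,0.8],0],[[0,0,0],[0,8.5,1.6],0],[[0,0,0],[0,13,2.6],0],[[0,0,0],[0,17,3.3],0],[[0,0,0],[0,19.4,3.8],0]]'

```text
time: 16.95
eef_pos: [0.6045, -0.2126, 0.2836]
eef_rot: [0.828, 1.409, -0.828]
contact_force: [-0.3, -0.6, -3.3]
grip_width: 0.124
```

Emit:
jog_arm --deltas '[[[0,0,0],[2,0,0],0],[[0,0,0],[4,0,0],0],[[0,0,0],[5,0,0],0],[[0,0,0],[5,0,0],0],[[0,0,0],[5,0,0],0]]'

```text
time: 17.45
eef_pos: [0.6026, -0.2141, 0.2358]
eef_rot: [0.828, 1.407, -0.829]
contact_force: [0.2, 0.6, -2.9]
grip_width: 0.123
```

Run:
```python
from h import *
s=sensors.sense();print(s["contact_force"])
plan((.603,-.2146,.2))
plan((.603,-.2146,.1845))
```

```text
[ 0.16574006  0.5736052  -2.85587488]
t 17.45 eef [ 0.6026 -0.2141  0.2358] jaw -60.97 -> turn [-0.    0.03  0.  ] shift cm [3.58 0.01 0.06]
t 17.45 eef [ 0.6026 -0.2141  0.2358] jaw -60.97 -> turn [-0.    0.03  0.  ] shift cm [5.13 0.01 0.06]
```

Emit:
jog_arm --deltas '[[[0,0,0],[1.5,0,0.05],0],[[0,0,0],[3,0,0.05],0],[[0,0,0],[3.8,0,0.05],0],[[0,0,0],[4,0,0.05],0],[[0,0,0],[4,0,0.05],0]]'

```text
time: 17.95
eef_pos: [0.603, -0.2145, 0.196]
eef_rot: [0.828, 1.406, -0.828]
contact_force: [0.0, -0.8, -2.8]
grip_width: 0.121
```

Emit:
jog_arm --deltas '[[[0,0,0],[0.4,0,0],0],[[0,0,0],[0.7,0,0],0],[[0,0,0],[1.0,0,0],0],[[0,0,0],[1.1,0,0],0],[[0,0,0],[1.1,0,0],0]]'

```text
time: 18.45
eef_pos: [0.6034, -0.2145, 0.1866]
eef_rot: [0.828, 1.405, -0.827]
contact_force: [-3.9, 2.1, 9.3]
grip_width: 0.121
```

Seated (0.1866 against the expected 0.1863). Release and rise.

Emit:
jog_arm --deltas '[[[0,0,0],[0,0,0],0.5],[[0,0,0],[0,0,0],0.5],[[0,0,0],[0,0,0],0.5],[[0,0,0],[-1,0,0],0.5],[[0,0,0],[-4,0,0],0.5]]'

```text
time: 18.95
eef_pos: [0.6013, -0.214, 0.2221]
eef_rot: [0.828, 1.413, -0.831]
contact_force: [0.3, -1.0, 0.3]
grip_width: 0.499
```

Emit:
jog_arm --deltas '[[[0,0,0],[-4,0,0],0.6],[[0,0,0],[-8,-2,0],0.6],[[0,0,0],[-8,-4,0],1],[[0,0,0],[-8,-4,0],1],[[0,0,0],[-8,-4,0],1]]'

```text
time: 19.45
eef_pos: [0.5675, -0.2339, 0.3048]
eef_rot: [0.829, 1.406, -0.828]
contact_force: [0.8, 0.6, 0.2]
grip_width: 0.999
```

Run:
```python
from h import *
s=sensors.sense();print(np.round(s['joint_positions'],2))
w=viewer.capture("wrist");save(w,"w9");b=viewer.capture("scene");a=viewer.capture("top")
for p in (w,b,a):
  for m in models.mark_of(p,"medium_mid"):
    if m["position"][0]<.7:print(m["confidence"],np.round(m["position"],4))
print(bar(w,(.603,-.2145),.186,dark=75))
print(fit(w,"medium_mid",(.603,-.2145),.152,zb=.09))
cv2.imwrite("pics/m1.png",np.hstack([w["img"][:,:,::-1][::1,120:520],cv2.resize(b["img"][220:300,220:290,::-1],(400,480),interpolation=2)]))
plan((.6145,.1855,.23),141.3)
```

```text
[-0.07  0.23 -0.05 -0.   -1.29  2.15]
0.69 [ 0.6043 -0.219   0.1395]
0.61 [ 0.6013 -0.2182  0.1393]
0.85 [ 0.6026 -0.2111  0.1386]
(1168, array([ 0.6041, -0.2137]), np.float64(28.6), array([0.01 , 0.055]))
(array([ 0.6025, -0.214 ]), 173, 16377)
t 19.8 eef [ 0.568  -0.2335  0.3037] jaw -60.95 -> turn [-22.25  -0.05   0.05] shift cm [  7.36  24.42 -34.37]
```

View pics/m1.png

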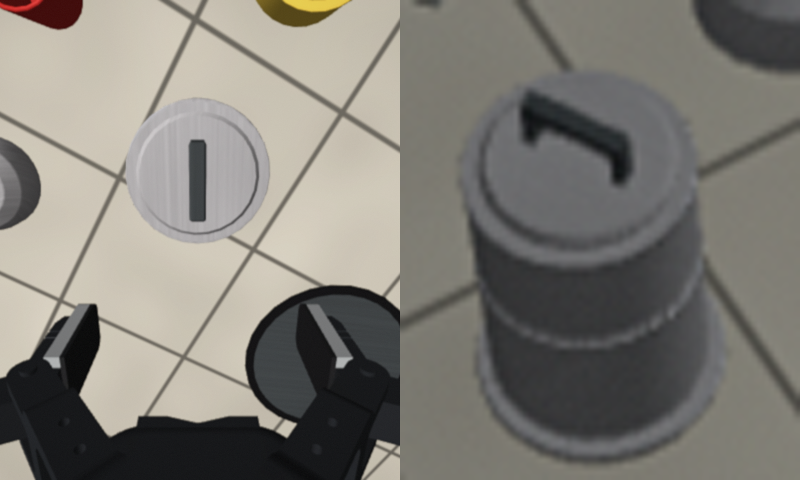

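Both tiers are stacked with the rims flush (scene crop). On to the shallow tier.

Emit:
jog_arm --deltas '[[[0,0,0],[0,8.1,-11.5],1],[[0,0,0],[0,8.1,-11.5],1],[[0,0,0],[0,8.1,-11.5],1]]'

```text
time: 20.1
eef_pos: [0.5829, -0.0921, 0.3041]
eef_rot: [0.829, 1.407, -0.829]
contact_force: [0.3, 0.2, 0.4]
grip_width: 0.999
```

Emit:
jog_arm --deltas '[[[0,0,0],[0,8.1,-11.5],1],[[0,0,0],[0,8.1,-11.5],1],[[0,0,0],[0,8.1,-11.5],1]]'

```text
time: 20.4
eef_pos: [0.5979, 0.0486, 0.3042]
eef_rot: [0.828, 1.408, -0.828]
contact_force: [0.4, 0.8, -0.6]
grip_width: 0.994
```

Emit:
jog_arm --deltas '[[[-22.2,0,0],[4,8.2,-11.4],1],[[-22.2,0,0],[6,8.2,-11.4],1],[[-22.2,0,0],[7.4,8.2,-11.4],1],[[-22.2,0,0],[7.4,8.2,-11.4],1],[[-22.2,0,0],[7.4,8.2,-11.4],1]]'

```text
time: 20.9
eef_pos: [0.6135, 0.1868, 0.228]
eef_rot: [0.526, 1.508, -0.531]
contact_force: [-0.7, -1.4, 0.9]
grip_width: 1.001
```

Run:
```python
from h import *
s=sensors.sense();print(np.round(s['joint_positions'],2))
w=viewer.capture("wrist");save(w,"w10")
for m in models.mark_of(w,"shallow_mid"):print(m["confidence"],np.round(m["position"],4))
c=(.6145,.1855);y=Ro.from_rotvec(s["eef_rot"]).as_matrix()[:2,1]
r=bar(w,c,.078,dark=75);print(r,r[1]-.0041*y)
f=fit(w,"shallow_mid",c,.044);print(f)
x=(f[0]+r[1]-.0041*y)/2
plan((x[0],x[1],.078),r[2]+90)
```

```text
[ 0.6   0.32 -0.1  -0.   -1.15  1.87]
0.61 [0.6121 0.1832 0.0401]
(897, array([0.6159, 0.1875]), np.float64(51.6), array([0.01 , 0.058])) [0.61333809 0.184299  ]
(array([0.6136, 0.1857]), 164, 12046)
t 21.05 eef [0.6147 0.1848 0.2314] jaw -38.82 -> turn [-0.42  0.05 -0.06] shift cm [15.34 -0.07 -0.12]
```

Emit:
jog_arm --deltas '[[[-0.4,0,0],[5,-0.1,-0.1],0.5],[[-0.4,0,0],[10,-0.1,-0.1],0.5],[[-0.4,0,0],[14,-0.1,-0.1],0.5],[[-0.4,0,0],[15.3,-0.1,-0.1],0.5],[[-0.4,0,0],[15.3,-0.1,-0.1],0.5]]'

```text
time: 21.55
eef_pos: [0.6127, 0.184, 0.0768]
eef_rot: [0.524, 1.507, -0.527]
contact_force: [0.2, -0.4, 0.6]
grip_width: 0.498
```

Emit:
jog_arm --deltas '[[[0,0,0],[0,0,0],0],[[0,0,0],[0,0,0],0],[[0,0,0],[0,0,0],0],[[0,0,0],[0,0,0],0],[[0,0,0],[0,0,0],0]]' --newtons 60

```text
time: 22.05
eef_pos: [0.6144, 0.186, 0.0803]
eef_rot: [0.526, 1.503, -0.521]
contact_force: [-0.9, -0.2, 6.7]
grip_width: 0.125
```

Emit:
jog_arm --deltas '[[[0,0,0],[-3,0,0],0],[[0,0,0],[-8,0,0],0],[[0,0,0],[-13,0,0],0],[[0,0,0],[-18,0,0],0],[[0,0,0],[-22.5,0,0],0]]'

```text
time: 22.55
eef_pos: [0.6125, 0.1852, 0.3065]
eef_rot: [0.526, 1.505, -0.522]
contact_force: [1.0, 0.9, -2.5]
grip_width: 0.123
```

Run:
```python
from h import *
w=viewer.capture("wrist");s=sensors.sense()
plan((.603,-.2145,.31))
held(w,s,.034,0)
g=w["img"].astype(int).sum(2)//3;print(g[160:200,318])
print(s["contact_force"],np.round(s['joint_positions'],2))
```

```text
t 22.6 eef [0.6153 0.1857 0.3153] jaw -38.31 -> turn [ 0.    0.43 -0.69] shift cm [  0.31 -32.17  23.83]
-0.006 [193.3 205.1 440.8]
-0.003 [186.3 204.4 441.5]
0 [179.2 203.7 442.3]
0.003 [172. 203. 443.]
0.006 [164.8 202.3 443.8]
[205 204 206 205 205 205 204 204 206 201 183 153 139 138 138 139 139 138
 135 133 158 184 193 189 180 180 179 175 173 171 173 172 174 172 172 173
 172 172 173 172]
[3.76308706 1.31324572 7.66489712] [ 0.6   0.27  0.02  0.   -1.31  1.87]
```

Emit:
jog_arm --deltas '[[[0,0,0],[0,-3.6,2.6],0],[[0,0,0],[0,-7.2,5.3],0],[[0,0,0],[0,-10.7,7.9],0],[[0,0,0],[0,-10.7,7.9],0]]'

```text
time: 23.0
eef_pos: [0.6075, 0.0482, 0.3035]
eef_rot: [0.527, 1.505, -0.526]
contact_force: [-0.7, 0.9, -1.9]
grip_width: 0.124
```

Emit:
jog_arm --deltas '[[[0,0,0],[0,-3.6,2.6],0],[[0,0,0],[0,-7.2,5.3],0],[[0,0,0],[0,-10.7,7.9],0],[[0,0,0],[0,-10.7,7.9],0]]'

```text
time: 23.4
eef_pos: [0.6031, -0.0844, 0.303]
eef_rot: [0.527, 1.505, -0.527]
contact_force: [0.4, 0.3, -2.4]
grip_width: 0.125
```

Emit:
jog_arm --deltas '[[[0,0,0],[0,-3.6,2.6],0],[[0,0,0],[0,-7.2,5.3],0],[[0,0,0],[0,-10.7,7.9],0],[[0,0,0],[0,-10.7,7.9],0],[[0,0,0],[0,-10.7,7.9],0]]'

```text
time: 23.9
eef_pos: [0.5992, -0.214, 0.3024]
eef_rot: [0.526, 1.506, -0.525]
contact_force: [-0.5, 0.6, -2.0]
grip_width: 0.126
```

Run:
```python
from h import *
plan((.603,-.2145,.28))
print(sensors.sense()["contact_force"])
```

```text
t 23.9 eef [ 0.5992 -0.214   0.3024] jaw -38.48 -> turn [-0.   -0.   -0.03] shift cm [2.24 0.2  0.33]
[-0.50886042  0.61818395 -2.00381794]
```

Emit:
jog_arm --deltas '[[[0,0,0],[1,0.2,0.3],0],[[0,0,0],[2,0.2,0.3],0],[[0,0,0],[2.6,0.2,0.3],0],[[0,0,0],[2.6,0.2,0.3],0],[[0,0,0],[2.6,0.2,0.3],0]]'

```text
time: 24.4
eef_pos: [0.603, -0.2133, 0.2762]
eef_rot: [0.523, 1.507, -0.524]
contact_force: [1.1, -0.0, -1.4]
grip_width: 0.126
```

Run:
```python
from h import *
plan((.603,-.2145,.242))
```

```text
t 24.4 eef [ 0.603  -0.2133  0.2762] jaw -38.32 -> turn [ 0.   -0.01  0.02] shift cm [ 3.42 -0.09  0.07]
```

Emit:
jog_arm --deltas '[[[0,0,0],[1,-0.1,0.1],0],[[0,0,0],[2,-0.1,0.1],0],[[0,0,0],[3,-0.1,0.1],0],[[0,0,0],[3.4,-0.1,0.1],0],[[0,0,0],[3.4,-0.1,0.1],0]]'

```text
time: 24.9
eef_pos: [0.6026, -0.2152, 0.2411]
eef_rot: [0.524, 1.508, -0.525]
contact_force: [-0.3, 0.7, -2.5]
grip_width: 0.12
```

Emit:
jog_arm --deltas '[[[0,0,0],[0.4,0,0],0],[[0,0,0],[0.7,0,0],0],[[0,0,0],[1.0,0,0],0],[[0,0,0],[1.15,0,0],0],[[0,0,0],[1.15,0,0],0]]'

```text
time: 25.4
eef_pos: [0.6034, -0.2154, 0.2324]
eef_rot: [0.523, 1.505, -0.524]
contact_force: [-2.7, 1.0, 5.8]
grip_width: 0.123
```

Seated (expected 0.2323). Release and rise.

Emit:
jog_arm --deltas '[[[0,0,0],[0,0,0],0.5],[[0,0,0],[0,0,0],0.5],[[0,0,0],[0,0,0],0.5],[[0,0,0],[-1,0,0],0.5],[[0,0,0],[-4,0,0],0.5]]'

```text
time: 25.9
eef_pos: [0.6018, -0.2148, 0.2686]
eef_rot: [0.524, 1.512, -0.525]
contact_force: [1.0, 0.6, 0.5]
grip_width: 0.498
```

Emit:
jog_arm --deltas '[[[0,0,0],[-4,0,0],0.6],[[0,0,0],[-8,-2,0],0.6],[[0,0,0],[-8,-4,0],1],[[0,0,0],[-8,-4,0],1],[[0,0,0],[-8,-4,0],1]]'

```text
time: 26.4
eef_pos: [0.5779, -0.2468, 0.351]
eef_rot: [0.525, 1.506, -0.525]
contact_force: [0.2, 0.7, -0.1]
grip_width: 1.001
```

Run:
```python
from h import *
s=sensors.sense();print(np.round(s['joint_positions'],2))
w=viewer.capture("wrist");b=viewer.capture("scene");a=viewer.capture("top")
for p in (w,b,a):
  for m in models.mark_of(p,"shallow_mid"):
    if m["position"][0]<.7:print(m["confidence"],np.round(m["position"],4))
y=Ro.from_rotvec(s["eef_rot"]).as_matrix()[:2,1]
r=bar(w,(.603,-.2145),.23,dark=75);print(r,r[1]-.002*y)
print(fit(w,"shallow_mid",(.603,-.2145),.196,zb=.152))
for l,c in(("lid_mid",(.4535,-.0125)),):
  for p in(a,b):
    print([np.round(m["position"],4) for m in models.mark_of(p,l)])
cv2.imwrite("pics/m2.png",np.hstack([w["img"][:,:,::-1][::1,120:520],cv2.resize(b["img"][200:300,215:300,::-1],(400,480),interpolation=2)]))
plan((.4535,-.0125,.2))
```

```text
[-0.09  0.24  0.06 -0.   -1.39  2.56]
0.72 [ 0.6029 -0.2161  0.19  ]
0.91 [ 0.5996 -0.2156  0.1929]
0.65 [ 0.6725 -0.0036  0.0023]
0.73 [ 0.6062 -0.2179  0.1936]
(1190, array([ 0.6035, -0.2148]), np.float64(51.5), array([0.01 , 0.055])) [ 0.6022571 -0.2163669]
(array([ 0.6026, -0.2159]), 118, 16069)
[]
[array([ 0.4533, -0.0104,  0.0363])]
t 26.85 eef [ 0.5784 -0.2463  0.3505] jaw -38.35 -> turn [ 0.   -0.02  0.02] shift cm [ 15.06  10.59 -24.3 ]
```

View pics/m2.png

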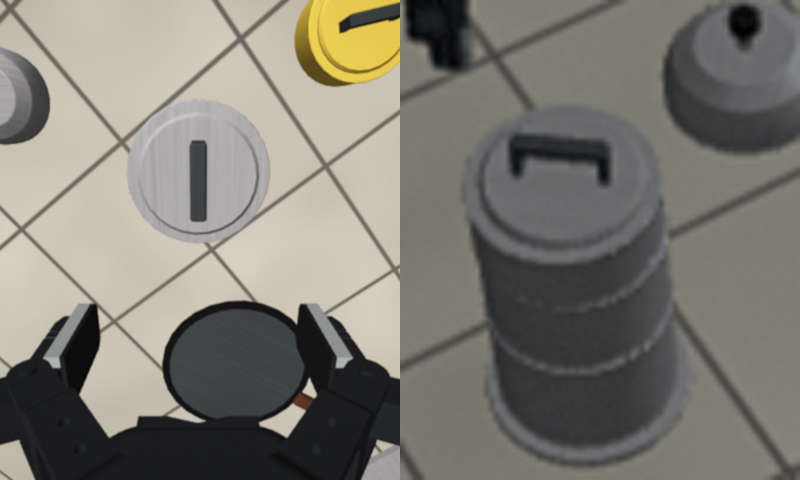

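All three tiers are stacked flush and upright. Now the lid.

Emit:
jog_arm --deltas '[[[0,0,0],[0,5.3,-12.2],1],[[0,0,0],[0,5.3,-12.2],1],[[0,0,0],[0,5.3,-12.2],1]]'

```text
time: 27.15
eef_pos: [0.5142, -0.1277, 0.3508]
eef_rot: [0.524, 1.507, -0.524]
contact_force: [0.5, 1.1, 0.0]
grip_width: 1.002
```

Emit:
jog_arm --deltas '[[[0,0,0],[6,5.3,-12.1],1],[[0,0,0],[12,5.3,-12.1],1],[[0,0,0],[15,5.3,-12.1],1],[[0,0,0],[15,5.3,-12.1],1],[[0,0,0],[15,5.3,-12.1],1]]'

```text
time: 27.65
eef_pos: [0.4494, -0.0118, 0.1965]
eef_rot: [0.521, 1.513, -0.526]
contact_force: [0.3, -1.1, 0.6]
grip_width: 0.994
```

Run:
```python
from h import *
s=sensors.sense();print(np.round(s['joint_positions'],2))
w=viewer.capture("wrist");save(w,"w11");c=(.4535,-.0125)
for m in models.mark_of(w,"lid_mid"):print(m["confidence"],np.round(m["position"],4))
print(bar(w,c,.068,r=.03,dark=60),fit(w,"lid_mid",c,.012))
plan(c+(.073,))
```

```text
[ 0.41  0.03 -0.54 -0.   -1.    2.06]
0.96 [ 0.4529 -0.0133  0.0369]
(663, array([ 0.4543, -0.0121]), np.float64(54.7), array([0.018, 0.021])) (array([ 0.4535, -0.0125]), 391, 12303)
t 27.8 eef [ 0.4544 -0.0124  0.2017] jaw -38.28 -> turn [ 0.    0.06 -0.01] shift cm [12.87 -0.07 -0.08]
```

View pics/w11.png

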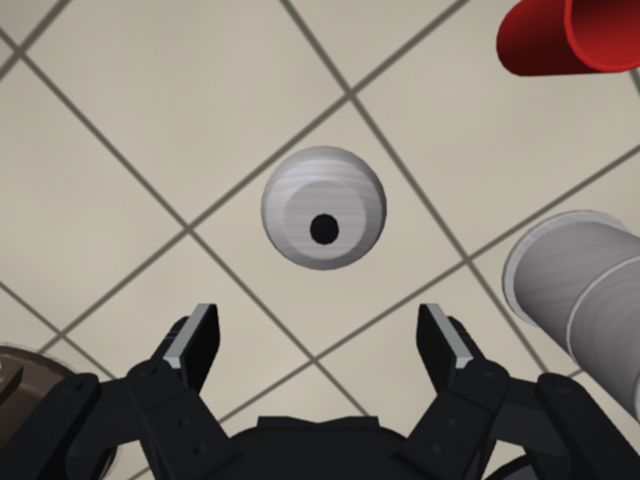

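The lid is at (324,208) with its knob at (324,229). All estimates agree on (0.454, −0.0123).

Emit:
jog_arm --deltas '[[[0,0,0],[5,0,0],0.5],[[0,0,0],[9,0,0],0.5],[[0,0,0],[12,0,0],0.5],[[0,0,0],[12.9,0,0],0.5],[[0,0,0],[12.9,0,0],0.5]]'

```text
time: 28.3
eef_pos: [0.4545, -0.013, 0.072]
eef_rot: [0.524, 1.507, -0.525]
contact_force: [-0.8, -0.3, 0.1]
grip_width: 0.498
```

Emit:
jog_arm --deltas '[[[0,0,0],[0,0,0],0],[[0,0,0],[0,0,0],0],[[0,0,0],[0,0,0],0],[[0,0,0],[0,0,0],0],[[0,0,0],[0,0,0],0]]' --newtons 40

```text
time: 28.8
eef_pos: [0.4553, -0.0123, 0.0737]
eef_rot: [0.525, 1.503, -0.521]
contact_force: [0.2, -2.1, 8.2]
grip_width: 0.239
```

Emit:
jog_arm --deltas '[[[0,0,0],[-3,0,0],0],[[0,0,0],[-8,0,0],0],[[0,0,0],[-13,0,0],0],[[0,0,0],[-18,0,0],0],[[0,0,0],[-22,0,0],0]]'

```text
time: 29.3
eef_pos: [0.4534, -0.0127, 0.2959]
eef_rot: [0.526, 1.503, -0.522]
contact_force: [1.2, 0.7, -1.6]
grip_width: 0.238
```

Emit:
jog_arm --deltas '[[[0,0,0],[-2,0,0],0],[[0,0,0],[-4,0,0],0],[[0,0,0],[-5,0,0],0],[[0,0,0],[-5,0,0],0],[[0,0,0],[-5,0,0],0]]'

```text
time: 29.8
eef_pos: [0.453, -0.0126, 0.341]
eef_rot: [0.524, 1.507, -0.524]
contact_force: [-0.1, -0.5, -2.6]
grip_width: 0.239
```

Run:
```python
from h import *
w=viewer.capture("wrist");save(w,"w12");s=sensors.sense()
plan((.603,-.2155,.34));print(s["contact_force"])
held(w,s,.071,0)
for m in models.mark_of(w,"lid_mid"):print(m["confidence"],np.round(m["position"],4))
```

```text
t 29.85 eef [ 0.4529 -0.0127  0.3407] jaw -38.37 -> turn [ 0.   -0.07  0.06] shift cm [ 0.04 -6.59 24.36]
[ 0.03161005  0.68209975 -2.33205314]
-0.006 [180.6 225.2 410.6]
-0.003 [175.2 224.8 411. ]
0 [169.7 224.4 411.4]
0.003 [164.2 223.9 411.9]
0.006 [158.6 223.5 412.3]
0.85 [ 0.4525 -0.0127  0.3062]
```

View pics/w12.png

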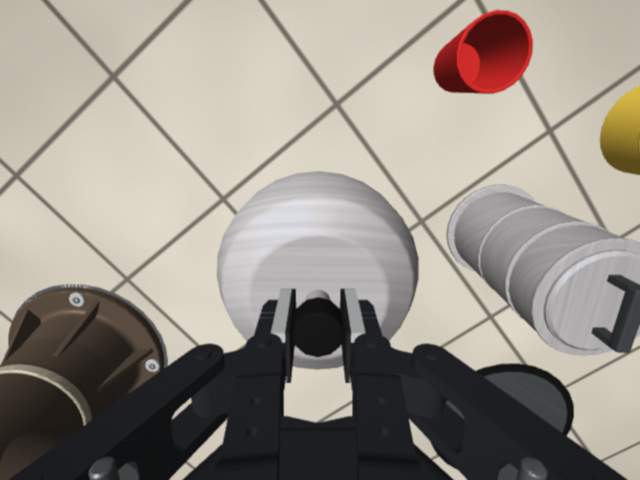

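The lid is held level by its knob at (318,327). Over to the stack.

Emit:
jog_arm --deltas '[[[0,0,0],[0,-1.1,4],0],[[0,0,0],[0,-2.2,8],0],[[0,0,0],[0,-3.3,12.2],0],[[0,0,0],[0,-3.3,12.2],0]]'

```text
time: 30.3
eef_pos: [0.5304, -0.1173, 0.3391]
eef_rot: [0.525, 1.509, -0.529]
contact_force: [-0.6, 1.4, -4.1]
grip_width: 0.237
```

Emit:
jog_arm --deltas '[[[0,0,0],[0,-1.1,4],0],[[0,0,0],[0,-2.2,8],0],[[0,0,0],[0,-3.3,12.2],0],[[0,0,0],[2,-3.3,12.2],0],[[0,0,0],[2,-3.3,12.2],0]]'

```text
time: 30.8
eef_pos: [0.6027, -0.216, 0.3168]
eef_rot: [0.526, 1.514, -0.527]
contact_force: [-0.6, 0.5, -2.1]
grip_width: 0.235
```

Run:
```python
from h import *
w=viewer.capture("wrist")
plan((.603,-.2155,.279));print(sensors.sense()["contact_force"])
```

```text
t 30.85 eef [ 0.6028 -0.2157  0.3189] jaw -38.41 -> turn [ 0.   -0.28  0.16] shift cm [3.99 0.04 0.02]
[ 0.48380816  0.41684058 -2.1092543 ]
```

Emit:
jog_arm --deltas '[[[0,0,0],[1,0,0],0],[[0,0,0],[2,0,0],0],[[0,0,0],[3,0,0],0],[[0,0,0],[4,0,0],0],[[0,0,0],[4,0,0],0]]'

```text
time: 31.35
eef_pos: [0.603, -0.2153, 0.28]
eef_rot: [0.524, 1.509, -0.524]
contact_force: [-0.4, 0.5, -1.1]
grip_width: 0.238
```

Emit:
jog_arm --deltas '[[[0,0,0],[0.4,0,0],0],[[0,0,0],[0.7,0,0],0],[[0,0,0],[1.0,0,0],0],[[0,0,0],[1.15,0,0],0],[[0,0,0],[1.15,0,0],0]]'

```text
time: 31.85
eef_pos: [0.6038, -0.2159, 0.2702]
eef_rot: [0.524, 1.507, -0.524]
contact_force: [0.4, -0.3, -1.8]
grip_width: 0.242
```

No contact yet. A few mm more.

Emit:
jog_arm --deltas '[[[0,0,0],[0.1,0,0],0],[[0,0,0],[0.2,0,0],0],[[0,0,0],[0.2,0,0],0],[[0,0,0],[0.2,0,0],0]]'

```text
time: 32.25
eef_pos: [0.6041, -0.216, 0.2698]
eef_rot: [0.524, 1.505, -0.524]
contact_force: [-2.6, 0.5, 5.2]
grip_width: 0.24
```

Seated at 0.2698 (expected 0.2697). Release and retreat.

Emit:
jog_arm --deltas '[[[0,0,0],[0,0,0],0.6],[[0,0,0],[0,0,0],0.6],[[0,0,0],[0,0,0],0.6],[[0,0,0],[-1,0,0],0.6],[[0,0,0],[-4,0,0],0.6]]'

```text
time: 32.75
eef_pos: [0.6027, -0.2155, 0.3061]
eef_rot: [0.524, 1.512, -0.525]
contact_force: [-0.2, 0.4, 0.1]
grip_width: 0.597
```

Emit:
jog_arm --deltas '[[[0,0,0],[-4,0,0],0.6],[[0,0,0],[-8,-3,0],0.6],[[0,0,0],[-8,-5,0],1],[[0,0,0],[-8,-5,0],1],[[0,0,0],[-8,-5,0],1]]'

```text
time: 33.25
eef_pos: [0.5725, -0.2553, 0.3885]
eef_rot: [0.525, 1.506, -0.525]
contact_force: [-0.1, 1.4, -0.6]
grip_width: 0.999
```

Run:
```python
from h import *
w=viewer.capture("wrist");b=viewer.capture("scene");a=viewer.capture("top")
for l in("lid_mid","tumbler","pump_bottle","carrier","tawa"):
  for p in (w,b,a):
    for m in models.mark_of(p,l)[:1]:print(l,round(m["confidence"],2),np.round(m["position"],4))
print(bar(w,(.603,-.2155),.264,r=.03,dark=60))
cv2.imwrite("pics/m3.png",np.hstack([w["img"][:,:,::-1][::1,120:520],cv2.resize(b["img"][190:300,215:305,::-1],(400,480),interpolation=2)]))
```

```text
lid_mid 0.75 [ 0.6037 -0.2143  0.2322]
lid_mid 0.63 [ 0.6014 -0.2151  0.2287]
lid_mid 0.88 [ 0.6038 -0.2196  0.2333]
tumbler 0.69 [ 0.6707 -0.0042  0.0016]
tumbler 0.56 [ 6.734e-01 -7.700e-03  3.000e-04]
pump_bottle 0.92 [ 0.6511  0.3895 -0.0036]
pump_bottle 0.93 [ 6.518e-01  3.909e-01 -4.000e-04]
carrier 0.84 [0.3943 0.5357 0.0023]
carrier 0.7 [ 0.3946  0.5353 -0.0007]
tawa 0.87 [ 0.4427 -0.5165 -0.0013]
tawa 0.9 [ 0.4457 -0.5165  0.0039]
(729, array([ 0.6036, -0.2165]), np.float64(53.5), array([0.018, 0.019]))
```

View pics/m3.png

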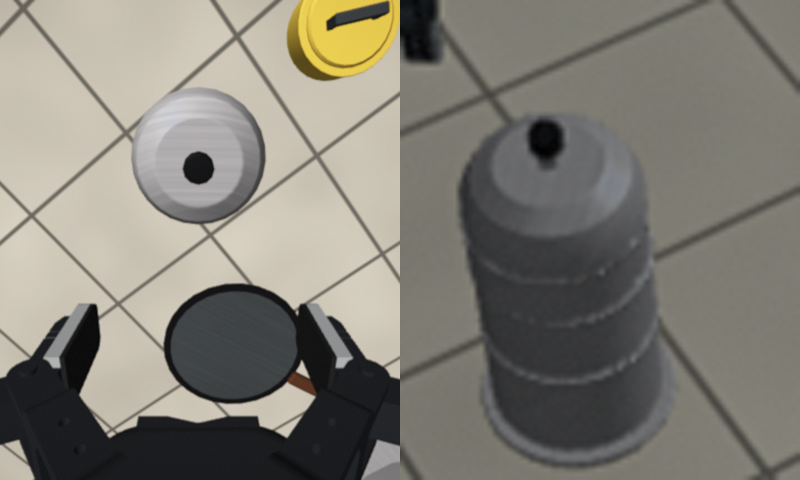

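The carrier is complete. The lid sits level and flush (its mark averages z ≈ 0.231; 0.2335 expected), and the bystanders have not moved.

```bash
python3 -c "
from plant import job
print(job.close_job())"
```

```text
the job is handed in; nothing more can be done
None
```

The tiffin carrier is assembled on its base plate: deep, medium and shallow tiers, then the lid. I handed the job in at about 33.5 s of the 115 s allowed. The hand-in gives no verdict.

**Seating:** The tool heights at contact were within about 0.5 mm of the values expected for full seating. All parts share an axis near (0.603, −0.215), with fits within about 2 mm. In the last wrist and scene pictures the rims look flush and upright, and the open gripper is clear of everything.

**Bystanders:** The networks place the tumbler, pump bottle, closed carrier and tawa within about 5 mm of where they started, which is within their accuracy. The yellow look-alike was never touched.

**Checks that disagreed:**
- **Single readings:** Some network marks scattered by 4–6 mm, for example one top-camera lid reading at y = −0.2196. I relied on the wrist-camera fits instead.
- **Joint 6:** While I approached the deep tier, joint 6 came right to its −3.03 limit. I turned to the other grasp at once; no fault was reported.

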